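# Pin the swing half to a hinged clamp

## Task

Join the two halves of the hinged clamp: put the loose yellow half on the jig plate and slide it between the steel rails until its knuckle lies in line between the two blue knuckles. Then pull the red-headed hinge pin sideways out of the open side of its spring clip, and push it down through all the knuckles until its steel shoulder rests fully home on the upper blue knuckle; let go of everything and leave the beaker and the blue-capped bottle standing.

Things in the scene. Friction and masses are not known exactly. Their poses are not given: they have to be found in the camera images.
- jig: Fixed plate 225 x 96 x 6 mm with the blue clamp half. Origin: on the worktop under the upright hinge axis; +x is the direction in which the yellow half slides in; plate from x = -140 to 85 mm. Two blue knuckles (outside 30, bore 18.5 mm diameter) on the axis, 6 to 28 and 54 to 76 mm high; blue body behind them, x = 19 to 82 mm. Seated yellow half: origin 6 mm above this one, axes parallel.
- swing_half: Loose yellow clamp half, 0.2 to 0.4 kg, 115 x 30 x 60 mm, upright. Origin: level with the underside, under the centre of its knuckle bore; z up. Knuckle (outside 30, bore 18.5 mm, 24 to 46 mm high) leads at x = 0; solid block to grip across its 30 mm width (y) at x = -60 to -15 mm, full height; then a recess on the +y side and an end block to x = -100 mm.
- swing_bore (a point): Centre of the yellow half's knuckle bore, 35 mm above its underside.
- hinge_top (a point): On the hinge axis of the jig at the top face of the upper blue knuckle, 76 mm above the worktop.
- clip_stand: Fixed stand, base 105 x 80 x 6 mm, nothing on it above 91 mm but the pin's head; grey post on its +x side. Origin: on the worktop under the clipped pin's axis. Two spring jaws, 84 to 91 mm high, hold the pin's neck and open to the stand's -x: the pin comes out along -x with about 4 to 12 N, free after 20 mm. Its shoulder under the jaws stops it being lifted straight up.
- pin: Loose steel hinge pin, 0.12 kg, 124 mm long, starts upright in the clip, tip on the stand's base 6 mm above the worktop. Origin: centre of its tip; z to the head. Shaft diameter 16, tip tapered to 9 mm over 8 mm; shoulder flange diameter 30 at 68 to 74 mm; neck diameter 16 at 74 to 90 mm; red round head to grip, diameter 26, at 90 to 124 mm.
- pin_shoulder (a point): Centre of the underside of the pin's shoulder flange, 68 mm above its tip; when home it lies on hinge_top.
- beaker: Small clear beaker, 52 mm diameter, 70 mm high, bystander; origin at the centre of its underside.
- sample_bottle: Clear screw-cap bottle with blue cap, 47 mm diameter, 106 mm high, bystander; origin at the centre of its underside.
- rail_entry (a point): Mid-way between the steel rails at their flared entry, on the plate's top (jig x = -86 mm, 6 mm high). Rails are 33 mm apart from jig x = -62 to -22 mm, tops 18 mm high. The yellow half slides on the plate along jig +x until its block meets the blue knuckles.
- plunger (a joint): Brass spring plunger in the lower blue knuckle, 22 mm above the worktop (m pressed in, 0 = free, about 0.001 with the pin through). It bears on the pin, so the last 8 mm or so need a push of about 5 to 15 N and the pin does not drop home by itself.
Not all that is in view belongs to the job. Of the things like the pin, leave any that is purple; of the rest the smaller one is meant.

How it is judged:
By the outcome, as a careful person would: the job done as asked, in the order asked, and still so for the second after the job is handed in, with the robot touching nothing.
It also fails if it takes over 67 s, if anything falls off the work surface, if the arm or the gripper's body presses on something with over 40 N, if the wrist force passes 120 N, or if a joint passes its speed limit or range.

## Robot

A 6-joint arm with a two-finger parallel gripper is mounted at the origin on a cart in front of the work surface, level with it; the furniture and walls round the work are solid. World frame = base frame: x ahead of the robot, y to its left, z up, the work surface at z = 0. Lengths are in m, angles in degrees, forces in N, time in s.
With the tool pointing down it reaches from about 0.2 to 0.875 m from the base axis. Payload 3.4 kg.
Tool frame: the origin (TCP) lies at the very end of the fingers, on their centre line; the grasp point (between the pads) lies 19 mm behind it (manip.pinch_z is the distance from the TCP to the grasp point, in m); z points along the fingers, y is the line along which they close (so a half turn about z gives the same grasp; the last joint's range is limited). The gripper opens to 94 mm and grips with 3 to 60 N. Pads are 16 mm wide; open, the fingers measure 119 mm over their backs; the gripper's body (75 mm by 177 mm) begins 78 mm behind the grasp point.
Start: joints at [63.14, 15.808, 86.224, -0, 77.962, -6.933], TCP at [0.196, 0.541, 0.205] pointing down, gripper open.
Joint ranges: [-165.64, 165.64], [-43.16, 119.46], [12.63, 154.43], [-67.54, 247.53], [6.08, 155.33], [-154.97, 154.97]. Speed limits (degrees/s): [147.25, 147.25, 180, 180, 180, 180].

## Interface

Orientations are given as [roll, pitch, yaw] about the fixed x, y, z axes, in that order (R = Rz(yaw) Ry(pitch) Rx(roll)).
In Python, from cell import manip, eyes, ticket gives the robot as it stands. The module is installed in compiled form; this text tells all that it offers.
- The arm moves only by the shell command python3 -m jog 'ROWS'. ROWS is JSON, one flat list of numbers, 7 for each row, row after row: the shift along the tool's x, y, z in units of 60 mm (1.0 is 60 mm), then the turn, a rotation vector about the tool's x, y, z in units of 10 degrees (1.0 is 10 degrees), then the opening, from 0 (shut) to 1 (fully open). A call has 1 to 5 rows; each row shifts and turns the commanded pose from where the row before left it, along the tool's axes as they then stand; what a row does not reach is not made up. A row lasts 1/8 s, in which the tool goes at most 62.5 mm and 10.7 degrees, less where a joint would pass 70% of its speed; a pose out of reach is approached as far as the arm can. A call is refused whole if a number of a shift passes 1 or a number of a turn 1, either way. A call with a gripper value outside its range is refused whole. The fingers move at their own pace and stop on an object; the grip force is fixed at half the most. Time passes only in rows, so rows that do not move let the fingers close. It gives the time, the measured TCP pose, the force, the opening and the grip force at its end, in the units of the state.
- manip.state(): the state, without advancing time (a new reading comes with each control period).
- eyes.capture(name): name is "scene" or "top"; returns (picture, depth): 384x512x3 uint8, red, green, blue; 384x512 float32, m along the optical axis (not along the pixel's ray), 0 where there is no reading.
- eyes.calibration(name): a dict with "K" (3x3 intrinsics, pixels), "k1" (the pictures are not rectified: a ray, as slopes to the right and down, at radius r is drawn at 1 + k1 r^2 times it, then the intrinsics apply), "xyz" and "attitude" of the camera in the world. Camera axes: x right, y down, z forward; pixel columns grow to the right and rows downward; lengths in m; the calibration is good to about 2 mm. A picture is of the moment at which its call begins. calibration takes no time and is no camera call.
- ticket.hand_in(): hands the job in; it is judged then, once.
The state is a dict: "time": time; "joint_positions": joint angles; "dq": joint speeds; "tau": joint torques, N m; "eef_pos": TCP position; "ee_rot": TCP orientation; "force": force on the tool from outside, world axes, zero at the start; "wrist_torque": the same for the moment, N m; "gripper_width": finger opening in m; "gripper_force": force on a finger pad.
Only numpy, scipy, OpenCV 4.12 (cv2) and the standard library are available. Lean on these libraries where they do the work, as an engineer would, in place of code of your own. Each camera call takes 0.05 s, during which the arm holds its last target. There are 200 camera calls.

## Working session

There is one attempt and no reset: what is moved stays moved. The work goes in short steps, Python scripts to look and compute and a shell command to move; the robot and the scene stay as the last step left them, time stands still between calls to the robot, and variables do not carry over. Pictures are saved under pics/ and viewed, at most 10 in all, crops included, and the job is handed in when it is done.

```bash
mkdir -p pics
cat > h.py <<'E'
import numpy as np, cv2
from scipy.spatial.transform import Rotation as R
from cell import manip, eyes, ticket
def cap(n):
    p,d=eyes.capture(n); np.savez(f'{n}.npz',p=p,d=d); return p,d
def load(n):
    z=np.load(f'{n}.npz'); return z['p'],z['d']
def cloud(n,d):
    c=eyes.calibration(n); K=np.array(c['K']); k1=c['k1']
    v,u=np.mgrid[:384,:512]
    a=(u-K[0,2])/K[0,0]; b=(v-K[1,2])/K[1,1]
    rd=np.hypot(a,b); r=rd.copy()
    for _ in range(20): r=rd/(1+k1*r*r)
    s=np.where(rd>0,r/np.maximum(rd,1e-9),1)
    P=np.stack([a*s*d,b*s*d,d],-1)
    A=np.array(c['attitude']); M=A if A.shape==(3,3) else R.from_euler('xyz',A,degrees=True).as_matrix()
    W=P@M.T+np.array(c['xyz']); W[d==0]=np.nan
    return W
E
python3 - <<'E'
from h import *
for n in ['scene','top']:
    p,d=cap(n); cv2.imwrite(f'pics/{n}0.png',cv2.resize(p[:,:,::-1],(800,600),interpolation=cv2.INTER_CUBIC)); print(eyes.calibration(n))
print(manip.state(), manip.pinch_z)
E
```

```text
{'K': array([[496.74866038,   0.        , 253.47087249],
       [  0.        , 496.74866038, 190.13077525],
       [  0.        ,   0.        ,   1.        ]]), 'k1': 0.014025378994878594, 'xyz': array([-0.41163875, -0.9128126 ,  0.63504354]), 'attitude': array([-112.55794876,    0.74256182,  -50.25146225])}
{'K': array([[350.35899352,   0.        , 252.92736636],
       [  0.        , 350.35899352, 189.37609479],
       [  0.        ,   0.        ,   1.        ]]), 'k1': -0.01648021456740202, 'xyz': array([ 0.3172492 , -0.07153517,  1.28731472]), 'attitude': array([-168.9953351 ,   -0.22511217,  -88.89165164])}
{'time': 0.1, 'joint_positions': array([ 6.31391314e+01,  1.58417262e+01,  8.62852571e+01, -2.08973658e-03,
        7.79628000e+01, -6.93390679e+00]), 'dq': array([-0.05505391, -0.02134425, -0.14869149,  0.01429438, -0.16399822,
       -0.0309608 ]), 'tau': array([ 1.74378380e-03, -4.05454695e+01, -2.37781137e+01,  7.02407677e-02,
        2.98316614e-02, -6.72420379e-05]), 'eef_pos': array([0.19577569, 0.54011735, 0.20473271]), 'ee_rot': array([-1.79910627e+02, -8.81085836e-03,  1.60073469e+02]), 'force': array([-0.6592886 , -0.08304536, -0.14762579]), 'wrist_torque': array([-0.00325422, -0.02529334, -0.05580991]), 'gripper_force': 0.0, 'gripper_width': 0.09401402373504986} 0.0188
```

View pics/scene0.png

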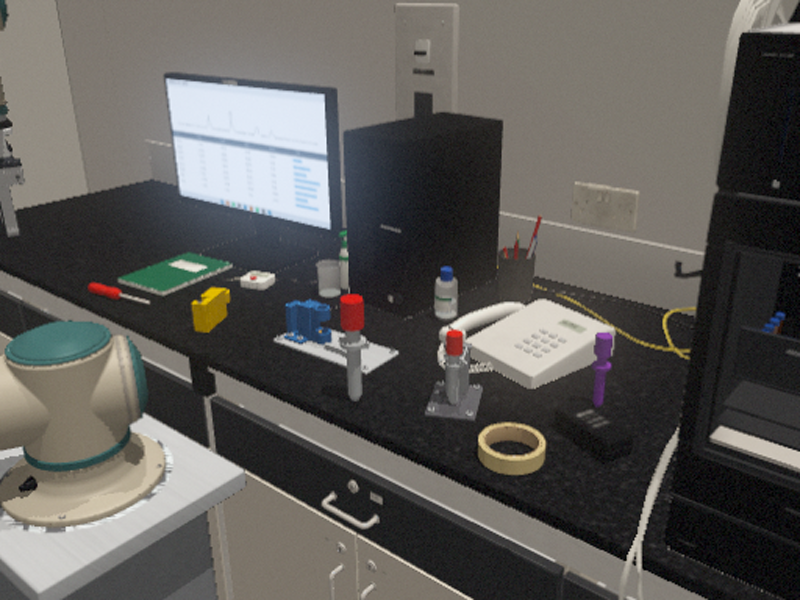

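View pics/top0.png

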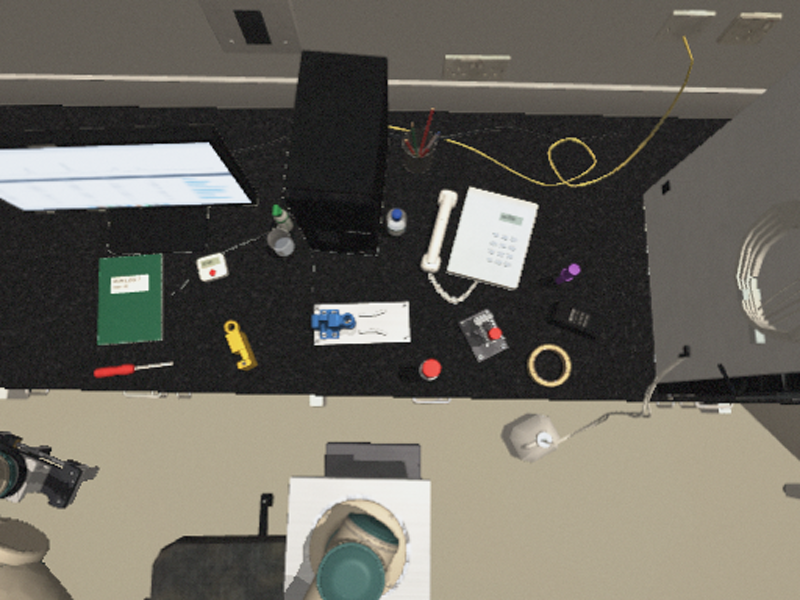

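The pin-like things in the top view are the red-headed one standing free at (430,369), the red-headed one in the clip at (494,334) and the purple one at (569,272). The one in the clip is meant: it's red, and smaller than the free one. I'll confirm that in an enlarged crop.

Run:
```python
from h import *
p,d=load('top'); q,e=load('scene')
a=cv2.resize(p[178:250,134:350,::-1],(800,267),interpolation=cv2.INTER_CUBIC)
b=cv2.resize(q[175:270,110:330,::-1],(770,332),interpolation=cv2.INTER_CUBIC)
o=np.zeros((600,800,3),np.uint8); o[:267]=a; o[268:600,:770]=b
cv2.imwrite('pics/crop1.png',o)
for n,(p,d) in dict(top=(p,d),scene=(q,e)).items():
    W=cloud(n,d); hsv=cv2.cvtColor(p,cv2.COLOR_RGB2HSV).astype(int); H,S,V=hsv[...,0],hsv[...,1],hsv[...,2]
    ok=(S>140)&(V>60)&(W[...,2]>0.003)&(W[...,2]<.25)&(W[...,0]>.2)
    for nm,m in dict(yel=(H>20)&(H<32),blue=(H>100)&(H<120),red=(H<6)|(H>174)).items():
        k,l,st,c=cv2.connectedComponentsWithStats((m&ok).astype(np.uint8))
        for i in range(1,k):
            if st[i,4]<25: continue
            w=W[l==i]; print(n,nm,st[i],w.mean(0).round(4),w.min(0).round(3),w.max(0).round(3))
            if nm=='yel' or nm=='red':
                t=w[w[:,2]>w[:,2].max()-.008]; print('  top',len(t),t.mean(0).round(4),t.min(0).round(3),t.max(0).round(3), cv2.minAreaRect((t[:,:2]*1000).astype(np.float32)))
W=cloud('top',load('top')[1])
for s in [(20,120),(250,180),]: pass
print('worktop z', np.nanmedian(W[180:240,100:140,2]))
```

```text
top yel [144 206  21  31 233] [0.4385 0.2796 0.0533] [0.386 0.246 0.004] [0.491 0.317 0.067]
  top 100 [0.4315 0.2765 0.0615] [0.387 0.248 0.059] [0.471 0.306 0.067] ((428.6436767578125, 276.24676513671875), (83.26220703125, 27.818294525146484), 26.21649932861328)
top blue [251 134   6   7  28] [ 0.7371 -0.0702  0.1047] [ 0.727 -0.079  0.099] [ 0.748 -0.061  0.11 ]
top blue [199 198  28  18 219] [0.4947 0.0733 0.0557] [0.466 0.022 0.007] [0.53  0.117 0.082]
top red [269  81   5  16  25] [ 0.9381 -0.1316  0.0741] [ 0.925 -0.138  0.006] [ 0.951 -0.125  0.12 ]
  top 2 [ 0.9447 -0.1368  0.1173] [ 0.944 -0.137  0.115] [ 0.945 -0.137  0.12 ] ((944.6806030273438, -136.78907775878906), (1.2293076515197754, 0.0), -165.0364227294922)
top red [312 210   9   7  48] [ 0.4664 -0.2829  0.1286] [ 0.456 -0.297  0.113] [ 0.477 -0.271  0.135]
  top 40 [ 0.4665 -0.2836  0.1299] [ 0.456 -0.297  0.127] [ 0.477 -0.272  0.135] ((466.647705078125, -284.51116943359375), (24.065410614013672, 20.77883529663086), 86.09375)
top red [270 230  12  11 101] [ 0.388  -0.1464  0.1736] [ 0.373 -0.177  0.004] [ 0.411 -0.
[... 1385 characters left out ...]
.21734619140625, 568.5545043945312), (20.559648513793945, 87.12149810791016), 9.394450187683105)
scene red [218 188  15  24 332] [ 0.3877 -0.1506  0.1537] [ 0.366 -0.17   0.02 ] [0.678 0.125 0.179]
  top 88 [ 0.3843 -0.1533  0.1751] [ 0.366 -0.17   0.171] [ 0.404 -0.135  0.179] ((385.13671875, -153.21640014648438), (38.446800231933594, 33.649452209472656), 55.277015686035156)
scene red [286 211  10  16 149] [ 0.4609 -0.2932  0.1166] [ 0.452 -0.304  0.096] [ 0.477 -0.279  0.131]
  top 54 [ 0.4639 -0.2913  0.1275] [ 0.452 -0.304  0.123] [ 0.477 -0.279  0.131] ((466.5631103515625, -288.8774719238281), (24.762239456176758, 21.42230224609375), 36.318634033203125)
worktop z -3.4667409025690432e-06
```

View pics/crop1.png

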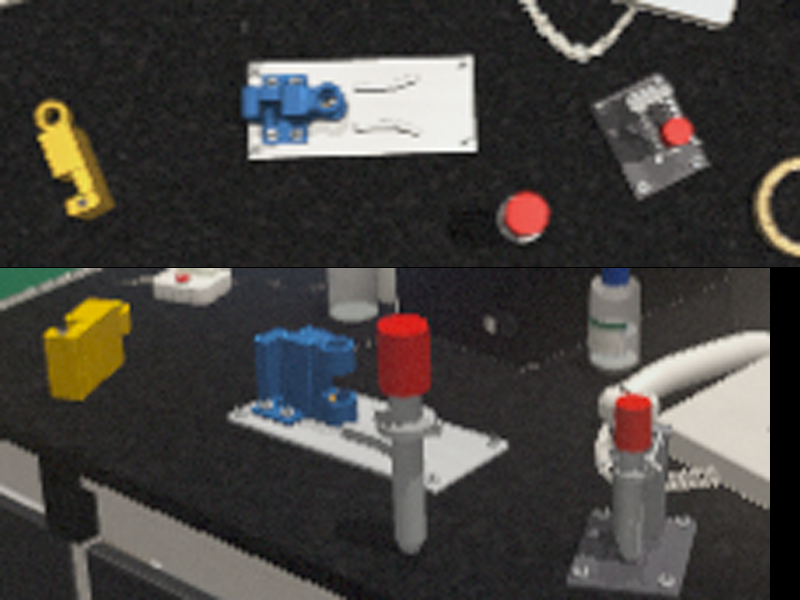

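The crop confirms the choice. In the upper part, the small red pin sits in the clip at (678,131) with its grey post at (650,110), and the large one stands free at (525,216). The jig plate corners are (250,62), (473,56), (477,152) and (249,160), with the blue bore near (329,102). The yellow knuckle bore is at (51,117), with its tail end near (95,213).

```bash
cat >> h.py <<'E'
def pix(n,uv,z):
    c=eyes.calibration(n); K=np.array(c['K']); k1=c['k1']
    uv=np.atleast_2d(uv).astype(float); m=np.c_[(uv[:,0]-K[0,2])/K[0,0],(uv[:,1]-K[1,2])/K[1,1]]
    rd=np.hypot(*m.T); r=rd.copy()
    for _ in range(20): r=rd/(1+k1*r*r)
    m=m*(r/rd)[:,None]
    M=R.from_euler('xyz',c['attitude'],degrees=True).as_matrix()
    D=np.c_[m,np.ones(len(m))]@M.T; o=np.array(c['xyz'])
    return o+D*((z-o[2])/D[:,2])[:,None]
def crop(xy): xy=np.array(xy,float); return np.c_[134+(xy[:,0]+.5)*.27-.5,178+(xy[:,1]+.5)*.27-.5]
E
python3 - <<'E'
from h import *
p,d=load('top'); W=cloud('top',d)
c=pix('top',crop([(249,62),(473,55.5),(477,152),(249,160)]),.006)[:,:2]
print('jig corners',c.round(4))
# model corners
mod=np.array([[.085,-.048],[-.140,-.048],[-.140,.048],[.085,.048]])
def fit(m,c):
    a=m-m.mean(0);b=c-c.mean(0); U,S,V=np.linalg.svd(a.T@b); r=(U@np.diag([1,np.linalg.det(U@V)])@V).T
    t=c.mean(0)-r@m.mean(0); return t,np.degrees(np.arctan2(r[1,0],r[0,0])),(m@r.T+t-c)
for mm in (mod,mod*[1,-1]): print(fit(mm,c))
# plate by mask: bright, z~6mm
V=p.max(-1).astype(int); S=V-p.min(-1)
m=(V>120)&(S<40)&(np.abs(W[...,2]-.006)<.012)&(W[...,1]<.14)&(W[...,1]>-.16)&(W[...,0]>.4)&(W[...,0]<.56)
vv,uu=np.nonzero(m); w=pix('top',np.c_[uu,vv],.006)[:,:2]*1000; print('plate rect',cv2.minAreaRect(w.astype(np.float32)))
print('blue bore',pix('top',crop([(329,102)]),.076))
print('yel bore',pix('top',crop([(51,117)]),.046),'tail corners', pix('top',crop([(67,218),(100,208)]),.06))
print('stand corners',pix('top',crop([(594,103),(660,73),(708,160),(643,198)]),.006).round(4))
print('pin',pix('top',crop([(678,131)]),.130), 'scene', pix('scene',[(455*.64,334*.64)],.130),'big',pix('top',crop([(527,213)]),.178))
E
```

```text
jig corners [[ 0.5437  0.1212]
 [ 0.5548 -0.1033]
 [ 0.4577 -0.1087]
 [ 0.4453  0.1166]]
(array([0.49895201, 0.03391902]), np.float64(92.99134928151561), array([[-1.22024662e-03,  7.27551032e-05],
       [-6.20435946e-04, -9.65203088e-05],
       [ 5.79374718e-04,  2.90967111e-04],
       [ 1.26130785e-03, -2.67201905e-04]]))
(array([0.49894277, 0.03391854]), np.float64(93.0106245142153), array([[-0.09712639, -0.00495513],
       [-0.09645099, -0.00512044],
       [ 0.09648552,  0.00531885],
       [ 0.09709186,  0.00475672]]))
plate rect ((500.9490966796875, 6.555412292480469), (95.85858917236328, 224.83937072753906), 3.1955628395080566)
blue bore [[0.4945443  0.03349574 0.076     ]]
yel bore [[0.47891467 0.30363707 0.046     ]] tail corners [[0.38189911 0.2770937  0.06      ]
 [0.39187785 0.24669682 0.06      ]]
stand corners [[ 0.509  -0.2247  0.006 ]
 [ 0.5407 -0.291   0.006 ]
 [ 0.4543 -0.3376  0.006 ]
 [ 0.4155 -0.2727  0.006 ]]
pin [[ 0.46657135 -0.28532664  0.13      ]] scene [[ 0.46177068 -0.29436107  0.13      ]] big [[ 0.38774244 -0.14693064  0.178     ]]
```

```bash
cat >> h.py <<'E'
def go(x,y,z,yaw):
    """print tool-frame shift units for straight move (current axes), and turn units about tool z"""
    s=manip.state(); M=R.from_euler('xyz',s['ee_rot'],degrees=True).as_matrix()
    t=M.T@(np.array([x,y,z])-s['eef_pos']); 
    T=R.from_euler('xyz',[180,0,yaw],degrees=True).as_matrix()
    print('t',round(s['time'],2),'pos',s['eef_pos'].round(4),'rot',s['ee_rot'].round(2),'shift',(t/.06).round(3),'turn',(R.from_matrix(M.T@T).as_rotvec(degrees=True)/10).round(3),'after-turn shift',(T.T@(np.array([x,y,z])-s['eef_pos'])/.06).round(3),'j6',s['joint_positions'][5].round(1),'w',round(s['gripper_width'],4),'F',s['force'].round(1),'gf',s['gripper_force'])
E
python3 -m jog '[-0.9,-0.42,0.1,0,0,0,1, -0.9,-0.42,0.2,0,0,0,1, -0.9,-0.42,0.2,0,0,0,1, -0.9,-0.42,0.2,0,0,0,1, -0.9,-0.42,0.2,0,0,0,1]'
python3 -m jog '[-0.9,-0.42,0.2,0,0,0,1, 0,0,0,0,0,1,1, 0,0,0,0,0,1,1, 0,0,0,0,0,1,1, 0,0,0,0,0,1,1]'
python3 -m jog '[0,0,0,0,0,1,1, 0,0,0,0,0,1,1, 0,0,0,0,0,1,1, 0,0,0,0,0,1,1, 0,0,0,0,0,1,1]'
python3 -m jog '[0,0,0,0,0,1,1, 0,0,0,0,0,1,1, 0,0,0,0,0,1,1, 0,0,0,0,0,1,1, 0,0,0,0,0,0.5,1]'
python3 -c "
from h import *
go(.4465,.2864,.028,25)"
```

```text
time: 0.72
eef_pos: [0.4079, 0.3286, 0.1509]
ee_rot: [180.0, -0.0, 160.1]
force: [1.0, -0.1, 1.0]
gripper_width: 0.094
gripper_force: 0.0
time: 1.35
eef_pos: [0.4488, 0.2877, 0.139]
ee_rot: [-179.9, -0.0, 119.7]
force: [-0.2, 0.2, 1.1]
gripper_width: 0.0941
gripper_force: 0.0
time: 1.98
eef_pos: [0.4487, 0.2879, 0.139]
ee_rot: [-180.0, 0.0, 69.7]
force: [0.1, -0.9, 0.7]
gripper_width: 0.0942
gripper_force: 0.0
time: 2.6
eef_pos: [0.4487, 0.2879, 0.1391]
ee_rot: [-180.0, 0.1, 24.9]
force: [0.4, -0.4, 0.3]
gripper_width: 0.094
gripper_force: 0.0
t 2.6 pos [0.4487 0.2879 0.1391] rot [-1.800e+02  5.000e-02  2.488e+01] shift [-0.042  0.007  1.851] turn [-0.     0.005 -0.012] after-turn shift [-0.044  0.006  1.851] j6 90.3 w 0.094 F [ 0.4 -0.4  0.3] gf 0.0
```

```bash
python3 -m jog '[-0.04,0,0.6,0,0,0,1, 0,0,0.6,0,0,0,1, 0,0,0.65,0,0,0,1, 0,0,0,0,0,0,0, 0,0,0,0,0,0,0]'
python3 -m jog '[0,0,0,0,0,0,0, 0,0,0,0,0,0,0, 0,0,0,0,0,0,0, 0,0,0,0,0,0,0]'
python3 - <<'E'
from h import *
go(.4465,.2864,.028,25)
for n in ['top','scene']:
    p,d=cap(n); 
p,_=load('top'); q,_=load('scene')
a=cv2.resize(p[195:245,130:195,::-1],(390,300),interpolation=cv2.INTER_CUBIC); b=cv2.resize(q[150:225,90:187,::-1],(388,300),interpolation=cv2.INTER_CUBIC)
cv2.imwrite('pics/grip.png',np.hstack([a,b]))
E
```

```text
time: 3.22
eef_pos: [0.4476, 0.2874, 0.0293]
ee_rot: [-180.0, -0.1, 25.1]
force: [0.4, 0.1, 0.8]
gripper_width: 0.0774
gripper_force: 0.0
time: 3.72
eef_pos: [0.447, 0.2871, 0.0288]
ee_rot: [-180.0, -0.0, 25.1]
force: [-0.4, 0.0, -0.1]
gripper_width: 0.0376
gripper_force: 0.0
t 3.73 pos [0.447  0.2871 0.0288] rot [-1.800e+02 -3.000e-02  2.507e+01] shift [-0.013  0.006  0.013] turn [-0.    -0.003  0.007] after-turn shift [-0.012  0.007  0.013] j6 90.1 w 0.0376 F [-0.4  0.  -0.1] gf 0.0
```

View pics/grip.png

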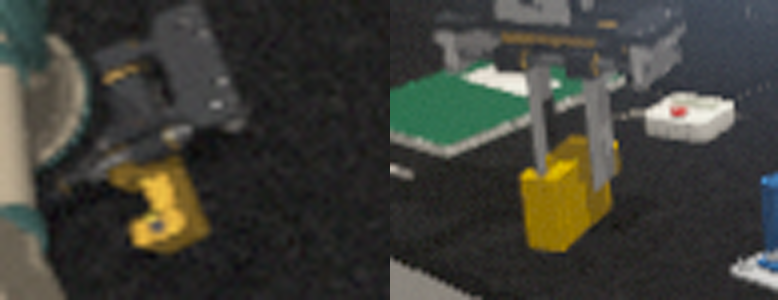

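The fingers straddle the yellow block, seen at (580,190) on the right, and are still closing. I'll finish closing them and then lift.

```bash
python3 -m jog '[0,0,0,0,0,0,0, 0,0,0,0,0,0,0, 0,0,0,0,0,0,0, 0,0,-0.5,0,0,0,0, 0,0,-0.5,0,0,0,0]'
python3 - <<'E'
from h import *
p,d=cap('top'); q,e=cap('scene')
for n,(p,d) in dict(top=(p,d),scene=(q,e)).items():
    W=cloud(n,d); hsv=cv2.cvtColor(p,cv2.COLOR_RGB2HSV).astype(int); H,S,V=hsv[...,0],hsv[...,1],hsv[...,2]
    m=(S>140)&(V>60)&(W[...,2]>0.003)&(W[...,2]<.25)&(W[...,0]>.2)&(H>20)&(H<32)&(W[...,1]>.2)
    w=W[m]; print(n,len(w),w.min(0).round(3),w.max(0).round(3))
    g=manip.state()['eef_pos']; l=(w-g)@R.from_euler('z',25,degrees=True).as_matrix(); print(np.percentile(l,[1,50,99],axis=0).round(4))
a=cv2.resize(load('top')[0][195:245,130:195,::-1],(780,600),interpolation=cv2.INTER_CUBIC); cv2.imwrite('pics/grip2.png',a)
go(0.4993,.034,.2,90)
E
```

```text
time: 4.45
eef_pos: [0.4459, 0.2866, 0.088]
ee_rot: [-180.0, 0.2, 25.1]
force: [0.8, -0.3, -3.1]
gripper_width: 0.0296
gripper_force: 30.0
top 84 [0.383 0.245 0.062] [0.434 0.289 0.207]
[[-0.0672 -0.0217 -0.0277]
 [-0.0478 -0.0057  0.0271]
 [-0.0208  0.0136  0.1073]]
scene 419 [0.383 0.242 0.013] [0.664 0.522 0.125]
[[-0.0682 -0.0197 -0.0261]
 [-0.0496 -0.0137  0.0072]
 [ 0.0353  0.0125  0.0336]]
t 4.55 pos [0.4488 0.288  0.0907] rot [-179.99   -0.33   25.08] shift [-1.022  4.191 -1.829] turn [ 0.018 -0.03  -6.492] after-turn shift [-4.234  0.841 -1.822] j6 90.1 w 0.0295 F [ 0.2  0.1 -2.4] gf 29.972405433654785
```

View pics/grip2.png

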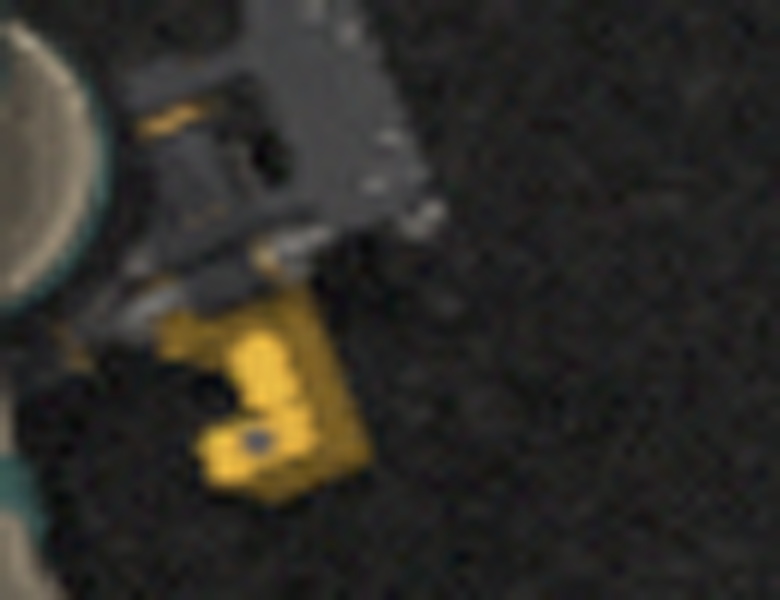

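Yellow is held, with the pads 29.6 mm apart and its underside about 29 mm above the TCP reference. I'll lift it, turn it to yaw 93 and carry it over.

```bash
python3 -m jog '[0,0,-0.9,0,0,-1,0, 0,0,-0.9,0,0,-1,0, 0,0,0,0,0,-1,0, 0,0,0,0,0,-1,0, 0,0,0,0,0,-1,0]'
python3 -m jog '[0,0,0,0,0,-1,0, 0,0,0,0,0,-0.8,0]'
python3 -c "
from h import *
go(.5055,-.0798,.2,93.1)"
```

```text
time: 5.18
eef_pos: [0.446, 0.2866, 0.1944]
ee_rot: [-179.9, 0.1, 75.4]
force: [-0.4, 0.1, -3.4]
gripper_width: 0.0298
gripper_force: 30.0
time: 5.42
eef_pos: [0.4459, 0.2866, 0.1942]
ee_rot: [-179.8, 0.1, 93.3]
force: [-0.0, -0.2, -3.2]
gripper_width: 0.0297
gripper_force: 30.0
t 5.42 pos [0.4459 0.2866 0.1942] rot [-1.7981e+02  6.0000e-02  9.3350e+01] shift [-6.155  0.635 -0.092] turn [-0.019  0.006  0.025] after-turn shift [-6.152  0.662 -0.096] j6 21.8 w 0.0297 F [-0.  -0.2 -3.2] gf 29.97293472290039
```

```bash
python3 -m jog '[-0.88,0.09,0,0,0,0,0, -0.88,0.09,0,0,0,0,0, -0.88,0.09,0,0,0,0,0, -0.88,0.09,0,0,0,0,0, -0.88,0.09,0,0,0,0,0]'
python3 -m jog '[-0.88,0.1,0,0,0,0,0, -0.87,0.1,0,0,0,0.02,0, 0,0,0.5,0,0,0,0, 0,0,0.6,0,0,0,0, 0,0,0,0,0,0,0]'
python3 - <<'E'
from h import *
go(.5055,-.0798,.037,93.1)
q,_=cap('scene'); p,_=cap('top')
a=cv2.resize(p[160:250,185:290,::-1],(400,343),interpolation=cv2.INTER_CUBIC); b=cv2.resize(q[150:246,150:262,::-1],(400,343),interpolation=cv2.INTER_CUBIC)
cv2.imwrite('pics/pre.png',np.hstack([a,b]))
E
```

```text
time: 6.05
eef_pos: [0.4872, 0.0233, 0.1945]
ee_rot: [-179.9, -0.0, 93.1]
force: [0.6, -0.2, -2.7]
gripper_width: 0.0295
gripper_force: 30.0
time: 6.68
eef_pos: [0.502, -0.0785, 0.1264]
ee_rot: [-179.5, -0.2, 92.8]
force: [-0.6, 0.3, -3.0]
gripper_width: 0.0296
gripper_force: 30.0
t 6.67 pos [ 0.502  -0.0785  0.1264] rot [-179.47   -0.2    92.84] shift [-0.03   0.07   1.489] turn [-0.053 -0.02  -0.026] after-turn shift [-0.025  0.057  1.49 ] j6 -19.6 w 0.0296 F [-0.6  0.3 -3. ] gf 29.97236967086792
```

View pics/pre.png

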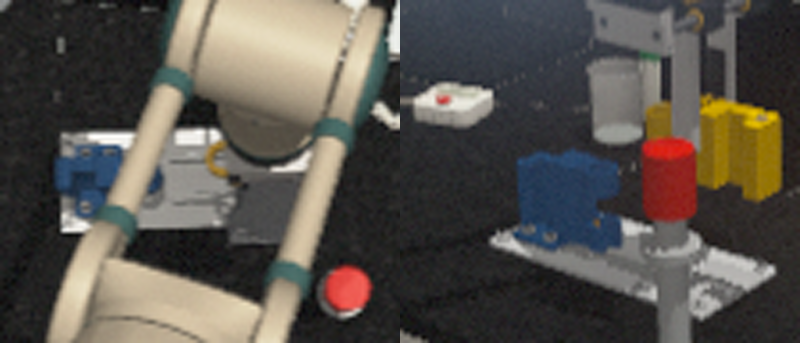

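The top crop shows the yellow knuckle ring at (215,158) above the plate, just outside the rails. The scene crop shows it held upright and clear of everything. Next I'll compare the knuckle and the rail midline, both measured with the top camera.

Run:
```python
from h import *
s=manip.state(); t=s['eef_pos']; J=np.array([.4993,.034]); a=np.radians(93.1); M=np.array([[np.cos(a),np.sin(a)],[-np.sin(a),np.cos(a)]])
k=pix('top',[(241.1,201.1)],t[2]-.029+.046)[0]
print('knuckle',k,'jig frame',M@(k[:2]-J),'TCP in jig',M@(t[:2]-J))
r=pix('top',crop([(355,91),(390,90),(420,78),(355,130),(390,127),(420,136)]),.018)[:,:2]
print('rails jig',((r-J)@M.T).round(4).tolist()); print('bore76',M@(pix('top',crop([(329,102)]),.076)[0,:2]-J))
p,d=load('top'); W=cloud('top',d); hsv=cv2.cvtColor(p,cv2.COLOR_RGB2HSV).astype(int)
m=(hsv[...,1]>130)&(hsv[...,0]>18)&(hsv[...,0]<32)&(hsv[...,2]>60); m[:,:235]=0; m[:,255:]=0; m[:190]=0;m[215:]=0
v,u=np.nonzero(m); w=pix('top',np.c_[u,v],t[2]+.017)[:,:2]; l=(w-J)@M.T; print(len(l),l.min(0),l.max(0)); print(u.min(),u.max(),v.min(),v.max())
```

```text
knuckle [ 0.49893713 -0.03353357  0.14695455] jig frame [-0.06741512  0.00401447] TCP in jig [-1.13355516e-01 -9.33412791e-06]
rails jig [[-0.0216, -0.0141], [-0.0562, -0.0139], [-0.0863, -0.0249], [-0.0207, 0.0247], [-0.0552, 0.0229], [-0.0844, 0.0328]]
bore76 [-0.00024634  0.00477602]
21 [-0.07657341 -0.00958006] [-0.06042067  0.01731052]
239 244 197 205
```

Seen by the same camera, the knuckle (jig y +4.0) and the rail midline (about +4.7) agree within 1 mm. I'll back off 10 mm and lower into the flare.

```bash
python3 -m jog '[-0.16,-0.01,0.3,0,0,0,0, 0,0,0.4,0,0,0,0, 0,0,0.4,0,0,0,0, 0,0,0.3,0,0,0,0, 0,0,0.0,0,0,0,0]'
python3 - <<'E'
from h import *
go(.5055,-.0798,.035,93.1)
q,_=cap('scene')
cv2.imwrite('pics/pre2.png',cv2.resize(q[170:250,165:265,::-1],(750,600),interpolation=cv2.INTER_CUBIC))
E
```

```text
time: 7.4
eef_pos: [0.5057, -0.0887, 0.0466]
ee_rot: [-180.0, -0.0, 92.9]
force: [0.7, 0.4, -2.6]
gripper_width: 0.0298
gripper_force: 30.0
t 7.4 pos [ 0.5057 -0.0887  0.0466] rot [-1.7999e+02 -1.0000e-02  9.2910e+01] shift [0.149 0.004 0.194] turn [-0.001 -0.001 -0.019] after-turn shift [0.149 0.004 0.194] j6 -20.6 w 0.0298 F [ 0.7  0.4 -2.6] gf 29.972417056560516
```

View pics/pre2.png

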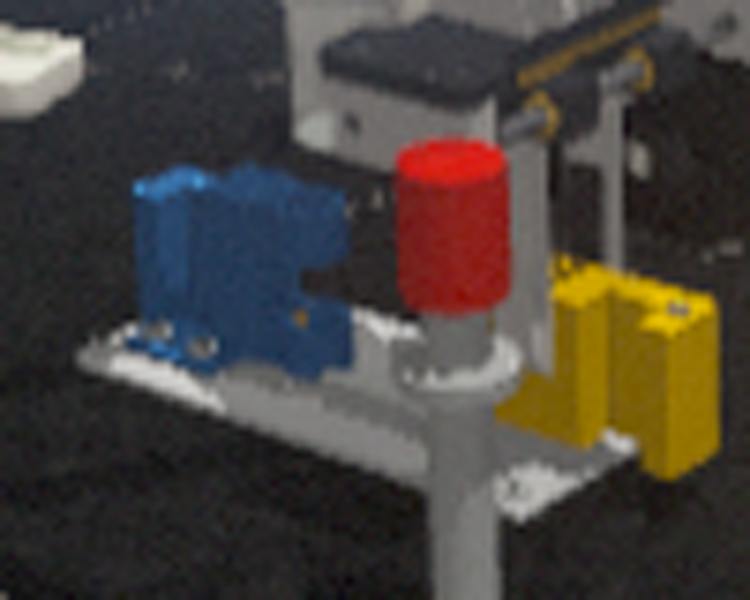

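The yellow half hangs level just above the plate at its entry end; its tail, at (680,400), overhangs the plate end. I'll lower it onto the plate and slide in slowly while watching the force.

```bash
python3 -m jog '[0,0,0.18,0,0,0.01,0, 0,0,0,0,0,0,0]'
python3 -m jog '[0.15,0,0,0,0,0,0, 0.15,0,0,0,0,0,0, 0,0,0,0,0,0,0]'
python3 -m jog '[0.12,0,0,0,0,0,0, 0.12,0,0,0,0,0,0, 0,0,0,0,0,0,0]'
python3 -c "
from h import *
go(.4993,-.004,.035,93.1)"
```

```text
time: 7.7
eef_pos: [0.5053, -0.0888, 0.0356]
ee_rot: [-180.0, -0.0, 92.8]
force: [0.3, 0.7, -3.1]
gripper_width: 0.03
gripper_force: 30.0
time: 8.07
eef_pos: [0.5045, -0.07, 0.0358]
ee_rot: [180.0, -0.0, 92.8]
force: [0.3, -0.4, -2.4]
gripper_width: 0.0301
gripper_force: 30.0
time: 8.45
eef_pos: [0.5038, -0.056, 0.0356]
ee_rot: [-180.0, -0.0, 92.8]
force: [0.0, -0.0, -3.2]
gripper_width: 0.0297
gripper_force: 30.0
t 8.45 pos [ 0.5038 -0.056   0.0356] rot [-1.7999e+02 -1.0000e-02  9.2820e+01] shift [ 0.869 -0.032  0.011] turn [-0.001 -0.001 -0.028] after-turn shift [ 0.87  -0.027  0.01 ] j6 -17.0 w 0.0297 F [ 0.  -0.  -3.2] gf 29.97248947620392
```

```bash
python3 -m jog '[0.12,0,0.012,0,0,0,0, 0.12,0,0,0,0,0,0, 0.12,0,0,0,0,0,0, 0,0,0,0,0,0,0]'
python3 -m jog '[0.12,0,0,0,0,0,0, 0.1,0,0,0,0,0,0, 0,0,0,0,0,0,0]'
python3 -m jog '[0.06,0,0,0,0,0,0, 0.06,0,0,0,0,0,0, 0,0,0,0,0,0,0]'
python3 -c "
from h import *
go(.4993,-.004,.035,93.1)"
```

```text
time: 8.95
eef_pos: [0.5035, -0.034, 0.0351]
ee_rot: [179.9, -0.1, 92.8]
force: [2.9, 2.3, -3.3]
gripper_width: 0.0299
gripper_force: 30.0
time: 9.32
eef_pos: [0.5028, -0.021, 0.0351]
ee_rot: [179.9, -0.1, 92.8]
force: [3.6, 1.9, -2.8]
gripper_width: 0.0298
gripper_force: 30.0
time: 9.7
eef_pos: [0.5024, -0.0144, 0.0351]
ee_rot: [179.9, -0.0, 92.8]
force: [3.7, 0.4, -2.6]
gripper_width: 0.0298
gripper_force: 30.0
t 9.7 pos [ 0.5024 -0.0144  0.0351] rot [ 1.7994e+02 -2.0000e-02  9.2780e+01] shift [ 0.175 -0.043  0.001] turn [ 0.006 -0.002 -0.032] after-turn shift [ 0.176 -0.042  0.001] j6 -12.4 w 0.0298 F [ 3.7  0.4 -2.6] gf 29.976232051849365
```

```bash
python3 -m jog '[0.06,0.01,0,0,0,0,0, 0.05,0,0,0,0,0,0, 0,0,0,0,0,0,0]'
python3 -m jog '[0.03,0,0,0,0,0,0, 0.03,0,0,0,0,0,0, 0,0,0,0,0,0,0]'
python3 -c "
from h import *
go(.4993,-.004,.035,93.1)"
```

```text
time: 10.07
eef_pos: [0.5021, -0.0076, 0.0349]
ee_rot: [-180.0, -0.0, 92.8]
force: [2.0, -0.1, -2.3]
gripper_width: 0.0298
gripper_force: 30.0
time: 10.45
eef_pos: [0.5018, -0.0043, 0.0349]
ee_rot: [-180.0, -0.0, 92.8]
force: [2.7, 0.6, -3.1]
gripper_width: 0.0298
gripper_force: 30.0
t 10.45 pos [ 0.5018 -0.0043  0.0349] rot [-1.7998e+02 -2.0000e-02  9.2770e+01] shift [ 0.006 -0.042 -0.002] turn [-0.001 -0.002 -0.033] after-turn shift [ 0.007 -0.042 -0.002] j6 -11.2 w 0.0298 F [ 2.7  0.6 -3.1] gf 29.974690675735474
```

```bash
python3 -m jog '[0.03,0.01,0,0,0,0,0, 0.03,0,0,0,0,0,0, 0,0,0,0,0,0,0]'
python3 -m jog '[0.025,0,0,0,0,0,0, 0.025,0,0,0,0,0,0, 0,0,0,0,0,0,0]'
```

```text
time: 10.82
eef_pos: [0.5018, -0.0035, 0.035]
ee_rot: [-179.9, 0.3, 92.9]
force: [1.5, -10.1, -2.5]
gripper_width: 0.0298
gripper_force: 30.0
time: 11.2
eef_pos: [0.5018, -0.0034, 0.0351]
ee_rot: [-179.9, 0.6, 93.0]
force: [0.4, -19.5, -2.4]
gripper_width: 0.0296
gripper_force: 30.0
```

It's seated against the knuckles, with the push rising to 19 N at y = -0.0034. I'll ease off, release and lift.

```bash
python3 -m jog '[-0.075,0,0,0,0,0,0, 0,0,0,0,0,0,0, 0,0,0,0,0,0,0.4, 0,0,0,0,0,0,0.6, 0,0,0,0,0,0,0.6]'
python3 -m jog '[0,0,0,0,0,0,0.6, 0,0,-0.4,0,0,0,0.6, 0,0,-0.8,0,0,0,0.6, 0,0,-0.9,0,0,-0.5,0.6, 0,0,-0.9,0,0,-0.5,0.6]'
python3 -c "
from h import *
go(.468,-.2853,.25,118)"
```

```text
time: 11.82
eef_pos: [0.502, -0.0017, 0.0349]
ee_rot: [-180.0, -0.0, 92.8]
force: [-0.7, 1.0, 0.3]
gripper_width: 0.0539
gripper_force: 0.0
time: 12.45
eef_pos: [0.5021, -0.0021, 0.2166]
ee_rot: [-180.0, -0.0, 102.9]
force: [0.5, -0.5, -0.6]
gripper_width: 0.0564
gripper_force: 0.0
t 12.45 pos [ 0.5021 -0.0021  0.2166] rot [-1.7999e+02 -2.0000e-02  1.0294e+02] shift [-4.473 -1.611 -0.559] turn [-0.    -0.002 -1.506] after-turn shift [-3.901 -2.718 -0.557] j6 -21.1 w 0.0564 F [ 0.5 -0.5 -0.6] gf 0.0
```

```bash
python3 -m jog '[-0.75,-0.27,-0.15,0,0,0,0.6, -0.75,-0.27,-0.15,0,0,0,0.6, -0.75,-0.27,-0.15,0,0,0,0.6, -0.75,-0.27,-0.1,0,0,0,0.6, -0.75,-0.27,0,0,0,0,0.6]'
python3 -m jog '[-0.72,-0.26,0,0,0,0,0.6, 0,0,0,0,0,-0.75,0.6, 0,0,0,0,0,-0.75,0.6, 0,0,0,0,0,0,0.6]'
python3 - <<'E'
from h import *
go(.468,-.2853,.0945,118)
p,_=cap('top'); q,_=cap('scene')
a=cv2.resize(p[188:228,190:270,::-1],(800,400),interpolation=cv2.INTER_CUBIC)
b=cv2.resize(q[170:234,165:245,::-1],(250,200),interpolation=cv2.INTER_CUBIC);c=cv2.resize(q[160:256,240:340,::-1],(208,200),interpolation=cv2.INTER_CUBIC);e=cv2.resize(p[185:250,285:360,::-1],(230,200),interpolation=cv2.INTER_CUBIC)
o=np.zeros((600,800,3),np.uint8);o[:400]=a;o[400:,:250]=b;o[400:,260:468]=c;o[400:,480:710]=e
cv2.imwrite('pics/seat.png',o)
E
```

```text
time: 13.08
eef_pos: [0.4731, -0.2411, 0.2486]
ee_rot: [179.9, 0.0, 102.8]
force: [-0.2, -0.2, 0.3]
gripper_width: 0.0562
gripper_force: 0.0
time: 13.58
eef_pos: [0.4674, -0.2852, 0.2477]
ee_rot: [180.0, -0.0, 117.7]
force: [1.4, 0.0, 0.3]
gripper_width: 0.0563
gripper_force: 0.0
t 13.57 pos [ 0.4674 -0.2852  0.2477] rot [ 1.8000e+02 -4.0000e-02  1.1767e+02] shift [-0.008  0.008  2.554] turn [ 0.    -0.004 -0.033] after-turn shift [-0.006  0.008  2.554] j6 -66.4 w 0.0563 F [1.4 0.  0.3] gf 0.0
```

View pics/seat.png

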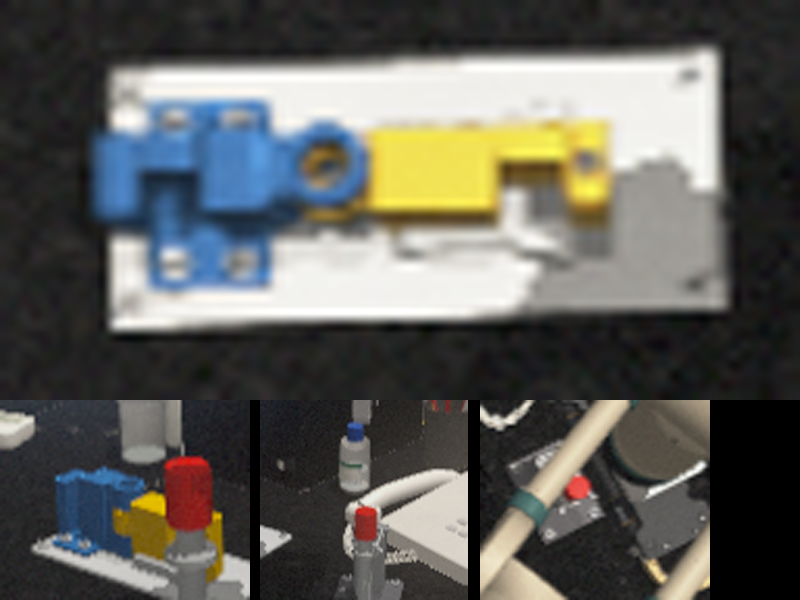

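Yellow is seated: the blue ring is at (325,167) with the yellow ring lined up under it, and the block spans y = 128 to 210. Next I'll measure the camera bias from the known TCP centre-line and look for the pin head.

Run:
```python
from h import *
f=lambda x,y:(190+(x+.5)*.1-.5,188+(y+.5)*.1-.5)
print('bore',pix('top',[f(325,167)],.076)[0]); print('blk',pix('top',[f(367,127),f(367,210),f(500,127),f(500,210),f(610,122),f(610,208)],.066).round(4).tolist())
p,d=load('top'); W=cloud('top',d); hsv=cv2.cvtColor(p,cv2.COLOR_RGB2HSV).astype(int); H,S,V=hsv[...,0],hsv[...,1],hsv[...,2]
m=((H<6)|(H>174))&(S>140)&(V>60); m[:,:300]=0;m[:,335:]=0;m[:195]=0;m[230:]=0
v,u=np.nonzero(m); print('red',len(u),u.min(),u.max(),v.min(),v.max(),pix('top',[(u.mean(),v.mean())],.13))
m2=((H>100)&(H<125)&(S>120)); m2[:,:214]=0; m2[:,228:]=0; m2[:196]=0;m2[212:]=0
q,e=load('scene'); W=cloud('scene',e)
hsv=cv2.cvtColor(q,cv2.COLOR_RGB2HSV).astype(int); m=((hsv[...,0]<6)|(hsv[...,0]>174))&(hsv[...,1]>140)&(W[...,2]>.118); m[:,:270]=0;m[:,310:]=0
v,u=np.nonzero(m);print('scene red',pix('scene',[((u.min()+u.max())/2,(v.min()+v.max())/2)],.13),u.min(),u.max(),v.min(),v.max())
```

```text
bore [0.49777635 0.0350616  0.076     ]
blk [[0.5138, 0.0216, 0.066], [0.4843, 0.0206, 0.066], [0.5148, -0.0253, 0.066], [0.4852, -0.0261, 0.066], [0.5173, -0.0641, 0.066], [0.4867, -0.0647, 0.066]]
red 47 313 321 210 216 [[ 0.46629548 -0.28492109  0.13      ]]
scene red [[ 0.45519303 -0.29706459  0.13      ]] 286 295 211 219
```

```bash
python3 -m jog '[-0.01,0,0.6,0,0,0,0.6, 0,0,0.7,0,0,0,0.6, 0,0,0.7,0,0,-0.03,0.6, 0,0,0.53,0,0,0,0.6, 0,0,0,0,0,0,0.6]'
python3 -m jog '[0,0,0,0,0,0,0.33, 0,0,0,0,0,0,0.33, 0,0,0,0,0,0,0.33]'
python3 - <<'E'
from h import *
go(.468,-.2853,.095,118)
q,_=cap('scene');p,_=cap('top')
b=cv2.resize(q[180:260,250:330,::-1],(400,400),interpolation=cv2.INTER_CUBIC)
a=cv2.resize(p[185:245,285:345,::-1],(400,400),interpolation=cv2.INTER_CUBIC)
cv2.imwrite('pics/pin.png',np.hstack([a,b]))
E
```

```text
time: 14.3
eef_pos: [0.467, -0.2848, 0.0947]
ee_rot: [-179.9, -0.2, 118.0]
force: [-0.8, -0.4, -1.2]
gripper_width: 0.0565
gripper_force: 0.0
time: 14.68
eef_pos: [0.4683, -0.2861, 0.0971]
ee_rot: [180.0, 0.1, 118.1]
force: [-0.4, -0.3, -0.1]
gripper_width: 0.032
gripper_force: 0.0
t 14.68 pos [ 0.4683 -0.2861  0.0971] rot [1.7996e+02 9.0000e-02 1.1807e+02] shift [0.014 0.002 0.035] turn [0.004 0.009 0.007] after-turn shift [0.014 0.002 0.035] j6 -66.8 w 0.032 F [-0.4 -0.3 -0.1] gf 0.0
```

View pics/pin.png

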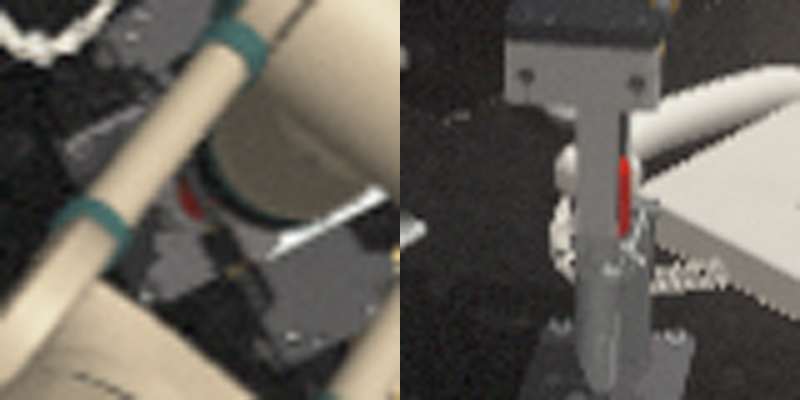

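The fingers straddle the red head closely, with the opening at 32 mm, no contact force, and a red edge visible at (625,195). I'll close on it.

```bash
python3 -m jog '[0,0,0,0,0,0,0.15, 0,0,0,0,0,0,0, 0,0,0,0,0,0,0, 0,0,0,0,0,0,0, 0,0,0,0,0,0,0]'
python3 -m jog '[0,-0.08,0,0,0,0,0, 0,-0.08,0,0,0,0,0, 0,-0.08,0,0,0,0,0, 0,0,0,0,0,0,0]'
python3 -c "
from h import *
go(.468,-.2853,.095,118)"
```

```text
time: 15.4
eef_pos: [0.4682, -0.2858, 0.0964]
ee_rot: [180.0, 0.0, 118.1]
force: [0.9, 1.7, 4.5]
gripper_width: 0.0255
gripper_force: 30.0
time: 15.9
eef_pos: [0.455, -0.2931, 0.0964]
ee_rot: [-180.0, 0.0, 118.0]
force: [2.0, 0.1, 5.5]
gripper_width: 0.0257
gripper_force: 30.0
t 15.9 pos [ 0.455  -0.2931  0.0964] rot [-1.7999e+02  5.0000e-02  1.1805e+02] shift [0.013 0.253 0.024] turn [-0.001  0.005  0.005] after-turn shift [0.013 0.253 0.024] j6 -68.2 w 0.0257 F [2.  0.1 5.5] gf 30.010389983654022
```

```bash
python3 -m jog '[0,-0.08,0,0,0,0,0, 0,-0.1,0,0,0,0,0, 0,-0.1,0,0,0,0,0, 0,0,0,0,0,0,0]'
python3 -m jog '[0,0,-0.2,0,0,0,0, 0,0,-0.6,0,0,0,0, 0,0,-0.8,0,0,0,0, 0,0,-0.8,0,0,0,0, 0,0,-0.6,0,0,0,0]'
python3 - <<'E'
from h import *
go(.4999,.0352,.30,118)
q,_=cap('scene');p,_=cap('top')
b=cv2.resize(q[120:270,220:340,::-1],(480,600),interpolation=cv2.INTER_CUBIC)
cv2.imwrite('pics/lift.png',b)
E
```

```text
time: 16.4
eef_pos: [0.4401, -0.3011, 0.0964]
ee_rot: [-180.0, 0.1, 118.1]
force: [2.4, 0.5, 7.1]
gripper_width: 0.0254
gripper_force: 30.0
time: 17.02
eef_pos: [0.439, -0.3008, 0.2778]
ee_rot: [-179.9, -0.0, 118.1]
force: [-0.1, 0.8, -1.2]
gripper_width: 0.0254
gripper_force: 30.0
t 17.02 pos [ 0.439  -0.3008  0.2778] rot [-1.7986e+02 -1.0000e-02  1.1806e+02] shift [ 4.463  3.53  -0.377] turn [-0.014 -0.001  0.006] after-turn shift [ 4.467  3.525 -0.37 ] j6 -69.9 w 0.0254 F [-0.1  0.8 -1.2] gf 29.995983839035034
```

View pics/lift.png

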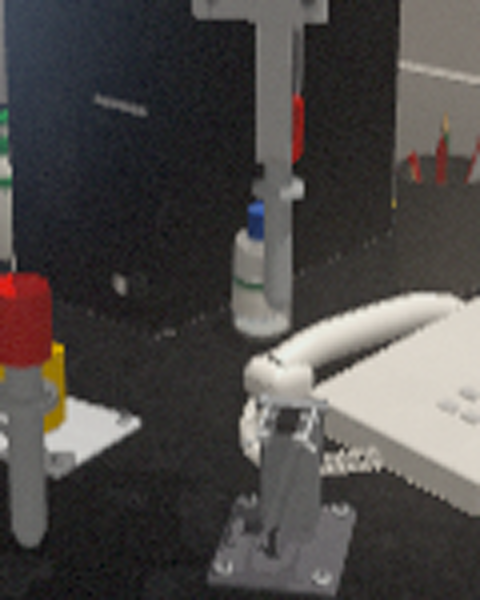

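The pin hangs upright in the fingers, its shaft at (278,250) in front of the bottle, and the clip is empty at (290,420). I'll carry it to the hinge axis.

```bash
python3 -m jog '[0.64,0.5,-0.1,0,0,0,0, 0.64,0.5,-0.1,0,0,0,0, 0.64,0.5,-0.1,0,0,0,0, 0.64,0.5,0,0,0,0,0, 0.64,0.5,0,0,0,0,0]'
python3 -m jog '[0.63,0.5,0,0,0,0,0, 0.63,0.5,0,0,0,0,0, 0,0,0,0,0,0,0, 0,0,0,0,0,0,0]'
python3 - <<'E'
from h import *
go(.4999,.0345,.175,118)
q,e=cap('scene'); W=cloud('scene',e)
# pin shaft pixels: grey, near TCP xy, below TCP
t=manip.state()['eef_pos']; D=np.linalg.norm(W[...,:2]-t[:2],axis=-1)
hsv=cv2.cvtColor(q,cv2.COLOR_RGB2HSV)
for z0,z1 in ((-.075,-.06),(-.06,-.045),(-.045,-.03),(-.015,.0)):
    m=(D<.04)&(W[...,2]>t[2]+z0)&(W[...,2]<t[2]+z1); w=W[m]; v,u=np.nonzero(m)
    print(z0,m.sum(),np.median(w,0).round(4) if len(w) else '', [(r,u[v==r].min(),u[v==r].max()) for r in np.unique(v)])
m=(D<.03)&(W[...,2]>.055)&(W[...,2]<.076)&(hsv[...,1]>120)&(hsv[...,0]>95)&(hsv[...,0]<125)
v,u=np.nonzero(m); print('blue',[(r,u[v==r].min(),u[v==r].max()) for r in np.unique(v)])
E
```

```text
time: 17.75
eef_pos: [0.4808, -0.0593, 0.2921]
ee_rot: [-179.8, -0.1, 118.1]
force: [0.6, 0.7, -0.9]
gripper_width: 0.0257
gripper_force: 30.0
time: 18.25
eef_pos: [0.4986, 0.0338, 0.2927]
ee_rot: [-179.8, -0.0, 118.1]
force: [-0.6, 0.3, -1.3]
gripper_width: 0.0256
gripper_force: 30.0
t 18.25 pos [0.4986 0.0338 0.2927] rot [-1.7979e+02 -2.0000e-02  1.1810e+02] shift [-0.     0.032  1.961] turn [-0.021 -0.002  0.01 ] after-turn shift [1.000e-03 2.500e-02 1.961e+00] j6 -32.1 w 0.0256 F [-0.6  0.3 -1.3] gf 29.995906949043274
-0.075 30 [0.4917 0.0251 0.2259] [(np.int64(144), np.int64(205), np.int64(205)), (np.int64(145), np.int64(200), np.int64(205)), (np.int64(146), np.int64(200), np.int64(205)), (np.int64(147), np.int64(200), np.int64(205)), (np.int64(148), np.int64(200), np.int64(205)), (np.int64(149), np.int64(201), np.int64(205)), (np.int64(150), np.int64(203), np.int64(203))]
-0.06 31 [0.4927 0.0257 0.2401] [(np.int64(139), np.int64(205), np.int64(205)), (np.int64(140), np.int64(200), np.int64(205)), (np.int64(141), np.int64(200), np.int64(205)), (np.int64(142), np.int64(200), np.i
[... 654 characters left out ...]
126), np.int64(199), np.int64(204)), (np.int64(127), np.int64(199), np.int64(204)), (np.int64(128), np.int64(199), np.int64(203)), (np.int64(129), np.int64(202), np.int64(202))]
blue [(np.int64(194), np.int64(198), np.int64(204)), (np.int64(195), np.int64(197), np.int64(208)), (np.int64(196), np.int64(195), np.int64(210)), (np.int64(197), np.int64(196), np.int64(210)), (np.int64(198), np.int64(196), np.int64(209)), (np.int64(199), np.int64(195), np.int64(210)), (np.int64(200), np.int64(196), np.int64(209)), (np.int64(201), np.int64(196), np.int64(207)), (np.int64(202), np.int64(196), np.int64(205)), (np.int64(203), np.int64(198), np.int64(205)), (np.int64(204), np.int64(204), np.int64(205))]
```

```bash
python3 -m jog '[0,0.03,0.6,0,0,0,0, 0,0,0.6,0,0,0,0, 0,0,0.5,0,0,0,0, 0,0,0.23,0,0,0,0, 0,0,0,0,0,0,0]'
python3 - <<'E'
from h import *
go(.4999,.0345,.17,118)
q,e=cap('scene'); 
c=eyes.calibration('scene'); K=np.array(c['K']); M=R.from_euler('xyz',c['attitude'],degrees=True).as_matrix()
def proj(X):
    P=(np.array(X)-c['xyz'])@M; a=P[:2]/P[2]; a=a*(1+c['k1']*(a@a)); return (a*K[0,0]+K[:2,2]).round(1)
t=manip.state()['eef_pos']
for z in (.02,.076,.09,.12,.15): print(z,proj([t[0],t[1],z]))
lum=q.astype(int)
for r in (170,175,180,185,190,195,198,202): print(r,[tuple(x) for x in lum[r,192:216].tolist()])
E
```

```text
time: 18.92
eef_pos: [0.5008, 0.0344, 0.1778]
ee_rot: [-179.9, -0.0, 118.0]
force: [-0.9, -0.8, -0.7]
gripper_width: 0.0257
gripper_force: 30.0
t 18.93 pos [0.5008 0.0344 0.1778] rot [-1.7991e+02 -4.0000e-02  1.1799e+02] shift [ 0.008 -0.012  0.129] turn [-0.009 -0.004 -0.001] after-turn shift [ 0.008 -0.012  0.129] j6 -32.0 w 0.0257 F [-0.9 -0.8 -0.7] gf 29.99599814414978
0.02 [206.5 213.5]
0.076 [205.6 195.8]
0.09 [205.3 191.3]
0.12 [204.8 181.5]
0.15 [204.3 171.6]
170 [(50, 54, 56), (46, 50, 53), (49, 50, 54), (44, 48, 50), (52, 54, 56), (51, 49, 55), (56, 55, 60), (68, 69, 68), (100, 102, 103), (105, 104, 103), (104, 103, 101), (107, 109, 107), (143, 144, 142), (159, 160, 158), (164, 164, 162), (158, 156, 153), (141, 142, 139), (129, 127, 124), (128, 126, 121), (129, 125, 121), (130, 127, 124), (120, 117, 112), (118, 114, 111), (116, 113, 109)]
175 [(46, 46, 54), (43, 43, 47), (46, 48, 51), (48, 48, 53), (41, 42, 44), (43, 45, 51), (49, 49, 54), (40, 42, 46), (45, 47, 47), (55, 50, 53), (80, 81, 81), (110, 110, 107), (110, 110, 109), (111, 111, 111), (107, 105, 105), (102, 101, 9
[... 1611 characters left out ...]
[(40, 63, 91), (35, 56, 87), (38, 60, 91), (40, 59, 88), (43, 63, 90), (45, 65, 94), (39, 57, 86), (39, 63, 90), (41, 66, 93), (42, 68, 97), (49, 86, 129), (53, 88, 129), (51, 88, 129), (50, 81, 123), (52, 83, 123), (49, 85, 127), (54, 97, 144), (52, 90, 133), (50, 74, 108), (85, 83, 83), (48, 43, 42), (45, 43, 40), (46, 42, 42), (44, 39, 38)]
202 [(40, 60, 92), (38, 61, 90), (40, 62, 89), (40, 65, 92), (47, 64, 92), (38, 60, 89), (40, 61, 89), (48, 66, 94), (43, 63, 93), (37, 55, 82), (40, 60, 87), (46, 65, 95), (44, 68, 100), (44, 71, 103), (64, 82, 102), (161, 134, 86), (179, 150, 50), (214, 175, 0), (211, 172, 0), (219, 181, 0), (221, 183, 0), (232, 193, 0), (232, 192, 0), (232, 194, 0)]
```

The pin axis (column 205.3) and the blue knuckle axis (about 205.3) coincide in the scene view. I'll go down gently.

```bash
python3 -m jog '[0,-0.01,0.12,0,0,0,0, 0,0,0.08,0,0,0,0, 0,0,0.05,0,0,0,0, 0,0,0,0,0,0,0]'
python3 -m jog '[0,0,0.08,0,0,0,0, 0,0,0.06,0,0,0,0, 0,0,0,0,0,0,0]'
```

```text
time: 19.48
eef_pos: [0.5006, 0.0351, 0.1632]
ee_rot: [-180.0, -0.0, 118.1]
force: [0.0, 0.6, -1.5]
gripper_width: 0.0259
gripper_force: 30.0
time: 19.85
eef_pos: [0.5005, 0.0351, 0.1545]
ee_rot: [-180.0, -0.0, 118.1]
force: [-0.6, -0.1, -1.5]
gripper_width: 0.0251
gripper_force: 30.0
```

```bash
python3 -m jog '[0,0,0.1,0,0,0,0, 0,0,0.1,0,0,0,0, 0,0,0.05,0,0,0,0, 0,0,0,0,0,0,0]'
python3 -m jog '[0,0,0.1,0,0,0,0, 0,0,0.1,0,0,0,0, 0,0,0.05,0,0,0,0, 0,0,0,0,0,0,0]'
```

```text
time: 20.35
eef_pos: [0.5005, 0.0351, 0.1396]
ee_rot: [-180.0, -0.0, 118.1]
force: [0.9, 0.5, -1.3]
gripper_width: 0.0254
gripper_force: 30.0
time: 20.85
eef_pos: [0.5005, 0.035, 0.1245]
ee_rot: [-180.0, -0.0, 118.1]
force: [-0.4, 0.8, -2.1]
gripper_width: 0.0256
gripper_force: 30.0
```

Tip at 34 mm, through the yellow knuckle without contact. I'll go on into the plunger zone.

```bash
python3 -m jog '[0,0,0.1,0,0,0,0, 0,0,0.1,0,0,0,0, 0,0,0.05,0,0,0,0, 0,0,0,0,0,0,0]'
python3 -m jog '[0,0,0.06,0,0,0,0, 0,0,0.06,0,0,0,0, 0,0,0.05,0,0,0,0, 0,0,0,0,0,0,0]'
```

```text
time: 21.35
eef_pos: [0.5006, 0.0348, 0.1096]
ee_rot: [-180.0, -0.0, 118.1]
force: [-0.1, -0.8, -2.0]
gripper_width: 0.0255
gripper_force: 30.0
time: 21.85
eef_pos: [0.5011, 0.0346, 0.0998]
ee_rot: [180.0, 0.1, 118.1]
force: [-0.4, -1.3, 0.1]
gripper_width: 0.0258
gripper_force: 30.0
```

```bash
python3 -m jog '[0,0,0.04,0,0,0,0, 0,0,0.03,0,0,0,0, 0,0,0,0,0,0,0]'
python3 -m jog '[0,0,0.04,0,0,0,0, 0,0,0.03,0,0,0,0, 0,0,0,0,0,0,0]'
```

```text
time: 22.22
eef_pos: [0.5014, 0.0345, 0.0984]
ee_rot: [179.9, 0.1, 118.1]
force: [-4.8, -1.7, 18.5]
gripper_width: 0.0255
gripper_force: 30.0
time: 22.6
eef_pos: [0.5017, 0.0342, 0.0974]
ee_rot: [179.8, 0.2, 118.1]
force: [-10.7, -2.4, 38.9]
gripper_width: 0.0255
gripper_force: 30.0
```

```bash
python3 -m jog '[0,0,-0.1,0,0,0,0, 0,0,0,0,0,0,0.2, 0,0,0,0,0,0,0.45, 0,0,0,0,0,0,0.45, 0,0,0,0,0,0,0.45]'
python3 -m jog '[0,0,-0.3,0,0,0,0.5, 0,0,-0.7,0,0,0,0.5, 0,0,-0.9,0,0,0,0.5, 0,0,-0.5,0,0,0,0.5, 0,0,0,0,0,0,0.5]'
python3 - <<'E'
from h import *
go(.5005,.035,.2,118)
q,e=cap('scene'); W=cloud('scene',e); hsv=cv2.cvtColor(q,cv2.COLOR_RGB2HSV).astype(int)
m=((hsv[...,0]<6)|(hsv[...,0]>174))&(hsv[...,1]>130)&(np.hypot(W[...,0]-.5,W[...,1]-.035)<.05)
w=W[m]; v,u=np.nonzero(m); print(m.sum(),w.min(0).round(4),w.max(0).round(4),u.min(),u.max(),v.min(),v.max())
c=eyes.calibration('scene'); K=np.array(c['K']); M=R.from_euler('xyz',c['attitude'],degrees=True).as_matrix()
def proj(X):
    P=(np.array(X)-c['xyz'])@M; a=P[:2]/P[2]; a=a*(1+c['k1']*(a@a)); return (a*K[0,0]+K[:2,2]).round(1)
for z in (.076,.082,.098,.132): print(z,proj([.5005,.035,z]),proj([.5005-.013*.7,.035-.013*.7,z]))
uc=(u.min()+u.max())//2
for r in range(v.min()-2,v.max()+16): print(r,q[r,uc-6:uc+9:2].tolist())
E
```

```text
time: 23.22
eef_pos: [0.5005, 0.0354, 0.0967]
ee_rot: [-180.0, -0.1, 118.1]
force: [-0.0, -0.7, 0.1]
gripper_width: 0.0422
gripper_force: 0.0
time: 23.85
eef_pos: [0.5023, 0.0352, 0.2433]
ee_rot: [179.7, 0.1, 118.1]
force: [-0.4, -1.4, -0.9]
gripper_width: 0.047
gripper_force: 0.0
t 23.85 pos [0.5023 0.0352 0.2433] rot [1.7974e+02 1.3000e-01 1.1808e+02] shift [ 0.013 -0.031  0.722] turn [0.026 0.013 0.008] after-turn shift [ 0.011 -0.028  0.722] j6 -32.0 w 0.047 F [-0.4 -1.4 -0.9] gf 0.0
115 [0.484  0.018  0.0989] [0.5145 0.0416 0.1329] 201 209 177 190
0.076 [205.2 195.9] [205.2 197.6]
0.082 [205.1 193.9] [205.1 195.7]
0.098 [204.8 188.8] [204.8 190.5]
0.132 [204.2 177.6] [204.2 179.3]
175 [[49, 49, 56], [50, 51, 58], [94, 90, 89], [138, 133, 128], [137, 134, 130], [139, 134, 131], [133, 132, 124], [129, 127, 121]]
176 [[48, 47, 52], [53, 55, 61], [112, 75, 75], [159, 113, 108], [160, 114, 114], [137, 132, 129], [130, 127, 122], [127, 124, 119]]
177 [[45, 45, 50], [100, 52, 57], [168, 47, 50], [192, 58, 59], [192, 56, 57], [153, 119, 116], [134, 130, 123], [126, 122, 120]]
178 [[43, 
[... 2818 characters left out ...]
 66, 95], [42, 69, 104], [48, 76, 113], [50, 75, 111], [177, 164, 40], [196, 158, 0]]
201 [[37, 57, 86], [40, 61, 87], [47, 68, 97], [47, 73, 104], [53, 76, 111], [170, 161, 87], [233, 210, 0], [233, 195, 0]]
202 [[43, 62, 92], [40, 60, 85], [39, 59, 94], [43, 69, 105], [153, 127, 88], [220, 200, 0], [230, 190, 0], [233, 194, 0]]
203 [[44, 62, 90], [41, 58, 85], [39, 62, 95], [44, 74, 106], [189, 154, 0], [199, 162, 0], [232, 194, 0], [232, 193, 0]]
204 [[45, 61, 87], [52, 65, 83], [49, 69, 91], [45, 71, 106], [130, 101, 16], [150, 118, 9], [210, 173, 0], [226, 186, 0]]
205 [[40, 61, 88], [73, 74, 69], [110, 93, 64], [89, 85, 93], [129, 100, 6], [128, 100, 23], [129, 100, 19], [194, 155, 0]]
```

Let go, the pin stands in the hinge with the shoulder on the knuckle to within a pixel. I'll check and press it home with the closed fingertips on the head; it is home if its top stops at z = 0.132.

```bash
python3 -m jog '[0.01,-0.03,0.5,0,0,0,0, 0,0,0.5,0,0,0,0, 0,0,0.4,0,0,0,0, 0,0,0.25,0,0,0,0, 0,0,0,0,0,0,0]'
python3 -m jog '[0,0,0,0,0,0,0, 0,0,0,0,0,0,0, 0,0,0,0,0,0,0]'
python3 -c "
from h import *
go(.5005,.035,.132,118)"
```

```text
time: 24.52
eef_pos: [0.4974, 0.0349, 0.1404]
ee_rot: [-179.8, -0.1, 118.1]
force: [0.0, -1.2, -0.2]
gripper_width: 0.0019
gripper_force: 0.0
time: 24.9
eef_pos: [0.4994, 0.0347, 0.143]
ee_rot: [179.9, 0.0, 118.1]
force: [-0.3, 0.0, -0.8]
gripper_width: 0.0007
gripper_force: 0.0
t 24.9 pos [0.4994 0.0347 0.143 ] rot [1.7992e+02 4.0000e-02 1.1807e+02] shift [-0.004  0.019  0.184] turn [0.008 0.004 0.007] after-turn shift [-0.004  0.019  0.184] j6 -32.1 w 0.0007 F [-0.3  0.  -0.8] gf 0.0
```

```bash
python3 -m jog '[0,0.02,0.1,0,0,0,0, 0,0,0.04,0,0,0,0, 0,0,0,0,0,0,0]'
python3 -m jog '[0,0,0.04,0,0,0,0, 0,0,0,0,0,0,0]'
python3 -m jog '[0,0,0.03,0,0,0,0, 0,0,0.02,0,0,0,0, 0,0,0,0,0,0,0]'
```

```text
time: 25.28
eef_pos: [0.4996, 0.0353, 0.1335]
ee_rot: [-180.0, -0.0, 118.1]
force: [0.3, 0.4, 0.4]
gripper_width: 0.0004
gripper_force: 0.0
time: 25.52
eef_pos: [0.5004, 0.0351, 0.1324]
ee_rot: [179.9, 0.0, 118.1]
force: [-1.2, -1.7, 5.7]
gripper_width: 0.0004
gripper_force: 2.3
time: 25.9
eef_pos: [0.5009, 0.0349, 0.1322]
ee_rot: [179.8, 0.1, 118.1]
force: [-4.3, 0.4, 20.7]
gripper_width: 0.0003
gripper_force: 10.3
```

It stops hard at 0.132, so it's home. I'll retreat and check everything numerically.

```bash
python3 -m jog '[0,0,-0.2,0,0,0,0, 0,0,-0.7,0,0,0,0, 0,0,-0.9,0,0,0,0, -0.6,0,-0.6,0,0,0,0, -0.8,0,0,0,0,0,0]'
python3 -m jog '[-0.8,0,0,0,0,0,0, -0.8,0,0,0,0,0,0, 0,0,0,0,0,0,0, 0,0,0,0,0,0,0]'
python3 - <<'E'
from h import *
go(.5,.035,.3,118)
p,d=cap('top'); q,e=cap('scene')
for n,(p,d) in dict(top=(p,d),scene=(q,e)).items():
    W=cloud(n,d); hsv=cv2.cvtColor(p,cv2.COLOR_RGB2HSV).astype(int); H,S,V=hsv[...,0],hsv[...,1],hsv[...,2]
    ok=(S>140)&(V>60)&(W[...,2]>0.003)&(W[...,2]<.25)&(W[...,0]>.2)
    for nm,m in dict(yel=(H>20)&(H<32),blue=(H>100)&(H<120),red=(H<6)|(H>174)).items():
        k,l,st,c=cv2.connectedComponentsWithStats((m&ok).astype(np.uint8))
        for i in range(1,k):
            if st[i,4]<25: continue
            w=W[l==i]; print(n,nm,st[i],np.median(w,0).round(4),w.min(0).round(3),w.max(0).round(3))
b=W[165:200,195:225]; print('beaker region med z', np.nanmax(b[...,2]))
E
```

```text
time: 26.52
eef_pos: [0.5416, -0.0391, 0.2766]
ee_rot: [179.6, 0.3, 118.2]
force: [0.3, 0.4, -0.6]
gripper_width: 0.0005
gripper_force: 0.0
time: 27.02
eef_pos: [0.5842, -0.1231, 0.2721]
ee_rot: [-180.0, -0.1, 118.1]
force: [0.1, -0.3, 0.4]
gripper_width: 0.0008
gripper_force: 0.0
t 27.02 pos [ 0.5842 -0.1231  0.2721] rot [-1.7997e+02 -9.0000e-02  1.1805e+02] shift [ 2.986  0.    -0.46 ] turn [-0.003 -0.009  0.005] after-turn shift [ 2.985 -0.003 -0.465] j6 -46.7 w 0.0008 F [ 0.1 -0.3  0.4] gf 0.0
top blue [199 198  14  18 113] [0.4952 0.0952 0.0635] [0.467 0.07  0.007] [0.529 0.117 0.08 ]
top red [271 230  11  11  88] [ 0.3855 -0.1473  0.1767] [ 0.373 -0.173  0.008] [ 0.404 -0.132  0.18 ]
top red [ 60 233  27   9 152] [0.3756 0.5755 0.0196] [0.361 0.528 0.003] [0.392 0.621 0.028]
scene yel [202 200  19  21 240] [4.869e-01 2.000e-04 4.680e-02] [ 0.375 -0.133  0.017] [0.515 0.038 0.103]
scene yel [411 201  30  26  82] [ 0.8667 -0.4647  0.0086] [ 0.852 -0.511  0.003] [ 0.993 -0.416  0.042]
scene yel [230 207   7  21  63] [ 0.5072 -0.0671  0.0422] [ 0.391 -0.162  0.008] [ 0.521 -0.063  0.122]
scene blue [282 170   7   9  57] [ 0.7327 -0.0756  0.0973] [ 0.726 -0.087  0.083] [ 0.791 -0.036  0.106]
scene blue [182 192  20  27 254] [0.4866 0.0901 0.0413] [0.461 0.044 0.009] [0.513 0.112 0.077]
scene red [201 177   9  14 106] [0.4935 0.0253 0.12  ] [0.484 0.014 0.039] [0.67  0.217 0.133]
scene red [ 57 181  21  11 123] [0.3725 0.5643 0.0169] [0.359 0.523 0.004] [0.393 0.614 0.023]
scene red [218 188  15  24 326] [ 0.3778 -0.1588  0.1578] [ 0.366 -0.171  0.021] [0.677 0.126 0.178]
beaker region med z 0.17732735015265988
```

```bash
python3 -c "
from cell import ticket
print(ticket.hand_in())"
```

```text
the job is handed in; nothing more can be done
None
```

The job is handed in at about 27 s: the yellow half is seated, the small red pin is pushed fully home (head top stopped at 0.132 m), the gripper is clear, the bottle hasn't moved, and I didn't check the beaker at the end but the arm never went near it.

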